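Put the pH bench back in order

ROBOT

A 6-joint arm with a two-finger parallel gripper is mounted at the origin on the work surface. World frame = base frame: x ahead of the robot, y to its left, z up, the work surface at z = 0. Lengths are in m, angles in degrees, forces in N, time in s.
With the tool pointing down it reaches from about 0.4 to 0.925 m from the base axis. Payload 12.5 kg.
Tool frame: the origin (TCP) lies on the centre line of the jaws, within the pads' length; the fingertips stand 17 mm ahead of it and the grasp point (between the pads) lies 2 mm behind it; z points along the fingers, y is the line along which they close (so a half turn about z gives the same grasp; the last joint's range is limited). The gripper opens to 95 mm and grips with 3 to 60 N. Pads are 20 mm wide; open, the fingers measure 119 mm over their backs; the gripper's body (75 mm by 180 mm) begins 59 mm behind the grasp point.
Start: joints at [67.632, 28.126, 89.318, -0, 62.55, -6.05], TCP at [0.176, 0.6, 0.232] pointing down, gripper open.
Joint ranges: [-177.58, 177.58], [-47.91, 125.51], [2.72, 160], [-65.01, 245.01], [3.68, 167.84], [-153.87, 153.87]. Speed limits (degrees/s): [127.2, 127.2, 159.86, 180, 180, 180].

INTERFACE

Orientations are given as [roll, pitch, yaw] about the fixed x, y, z axes, in that order (R = Rz(yaw) Ry(pitch) Rx(roll)).
In Python, from station import bot gives the robot as it stands.
- The arm moves only by the tool send_rows, never from a script. Its argument "increments" is a list of rows, each an object of numbers: "gripper": the finger opening in cm, from 0 to 9.51; "x", "y", "z": the shift along the tool's x, y, z in cm; "roll": the turn about the tool's z in degrees. In form: [{"gripper": .., "x": .., "y": .., "z": .., "roll": ..}, ...]. A call has 1 to 5 rows; each row is the pose to reach, as a shift and turn from the pose commanded when the call began, along the tool's axes at that moment; what a row does not reach only later rows make up. A row lasts 1/10 s, in which the tool goes at most 50 mm and 8.59 degrees, less where a joint would pass 70% of its speed; a pose out of reach is approached as far as the arm can. A call with a gripper value outside its range is refused whole. The fingers move at their own pace and stop on an object; "force" is the grip in N (left out, the last holds). Time passes only in rows, so rows that repeat a pose let the fingers close. It gives the time, the measured TCP pose, the force, the opening and the grip force at its end, in the units of the state.
- bot.get_obs(): the state, without advancing time (a new reading comes with each control period).
- bot.read_camera(name): name is "scene" or "top" or "wrist"; returns a dict with "frame" (420x560x3 uint8, red, green, blue), "depth" (420x560 float32, m along the optical axis (not along the pixel's ray), 0 where there is no reading), "fx", "fy", "cx", "cy" (pixels), "origin" and "attitude" of the camera in the world. Camera axes: x right, y down, z forward; pixel columns grow to the right and rows downward; lengths in m; the calibration is good to about 2 mm. A picture is of the moment at which its call begins.
- bot.job_done(): hands the job in; it is judged then, once.
The state is a dict: "clock": time; "qpos": joint angles; "joint_vel": joint speeds; "joint_torque": joint torques, N m; "tool_pos": TCP position; "orientation": TCP orientation; "force": force on the tool from outside, world axes, zero at the start; "torque": the same for the moment, N m; "width": finger opening in m; "grip_force": force on a finger pad.
Only numpy, scipy, OpenCV 4.12 (cv2) and the standard library are available. Lean on these libraries where they do the work, as an engineer would, in place of code of your own. Each camera call takes 0.05 s, during which the arm holds its last target. There are 200 camera calls.

TASK

On this laboratory bench each of three vessels stands in another one's place. Put the open beaker on the round stirrer, the squat flat-lidded jar on the balance pan and the amber bottle in the round rimmed rubber stand, each upright and centred, parking one of them on the empty cork block on the way. Do not set any of them on the bare bench, even for a moment, and leave the wash bottle and the pH meter where they are.

Things in the scene. Friction and masses are not known exactly. Their poses are not given: they have to be found in the camera images.
- beaker_center (a point): Open white plastic beaker, round, 54 mm outside diameter (57 mm at the lip), 72 mm tall, wall 2.5 mm, about 70 g. The point is on its axis half-way up, 36 mm above its underside; z is its axis, up. At the start it stands on the balance pan.
- jar_center (a point): Squat round powder jar, grey with a paper label and a flat white lid as wide as the jar: 60 mm diameter, 60 mm tall, about 160 g. The point is on its axis half-way up, 30 mm above its underside; z is its axis, up. At the start it stands in the rubber stand.
- bottle_center (a point): Amber glass bottle, 56 mm body diameter, straight up to 70 mm, then a shoulder and a white cap 31 mm wide; 100 mm tall in all, about 220 g. The point is on its axis half-way up, 50 mm above its underside; z is its axis, up. At the start it stands on the stirrer.
- stirrer_top (a point): Magnetic stirrer: round blue plastic housing 130 mm across and 55 mm high with a grey disc of 100 mm on its flat top and a black knob at its front, fixed. The point is the centre of its flat top, 55 mm above the bench; x points away from the knob, z up. Home of the beaker.
- balance_pan (a point): Balance: white housing 160 x 130 mm, 39 mm high, fixed, with a display at its front and a round steel pan 100 mm across. The point is the centre of the pan's top, 50 mm above the bench; x points away from the display (the housing reaches 100 mm towards the display and 60 mm the other way), z up. The pan does not give. Home of the jar.
- stand_floor (a point): Round dark rubber bottle stand, 104 mm across, fixed: a shallow dish with a flat floor 84 mm across, 12 mm above the bench, and a rim that rises 4 mm above the floor. The point is the centre of the floor; z up. Home of the amber bottle.
- cork_top (a point): Plain square cork block, 100 x 100 mm, 25 mm thick, fixed, empty at the start: the free spot. The point is the centre of its top, 25 mm above the bench; z up.
- wash_center (a point): Small white wash bottle with a red cap and a thin red spout, loose, 48 mm diameter, 98 mm tall. The point is on its axis 42 mm above its underside. A bystander: leave it alone.
- meter_center (a point): Black hand-held pH meter lying on the bench, loose, 190 x 95 mm, 36 mm high. The point is its centre, 18 mm above the bench; x along its length. A bystander: leave it alone.
Mind the look-alikes: they are no part of the job. What is shaped like the part that bears bottle_center but purple or yellow is not meant.

How it is judged (in metres and radians):
On the way:
1. one of the three vessels is parked on the cork block (((horizontal distance between beaker_center and cork_top below 0.05 m and z of beaker_center in the frame of cork_top between 0.03 and 0.042 m) or (horizontal distance between jar_center and cork_top below 0.05 m and z of jar_center in the frame of cork_top between 0.024 and 0.036 m) or (horizontal distance between bottle_center and cork_top below 0.05 m and z of bottle_center in the frame of cork_top between 0.044 and 0.056 m))), for 0.2 s.
At the end, for the whole second after the job is handed in: The beaker stands on the stirrer, the jar on the balance pan and the bottle on the floor of the rubber stand, each within 15 mm of the centre, resting on it (height within 5 mm), upright within 0.1 rad, and at rest (horizontal distance between beaker_center and stirrer_top below 0.015 m and z of beaker_center in the frame of stirrer_top between 0.031 and 0.041 m and angle between each of beaker_center, jar_center, bottle_center's own z axis and vertical below 0.1 rad and linear speed of each of beaker, jar, bottle below 0.02 m/s and horizontal distance between jar_center and balance_pan below 0.015 m and z of jar_center in the frame of balance_pan between 0.025 and 0.035 m and horizontal distance between bottle_center and stand_floor below 0.015 m and z of bottle_center in the frame of stand_floor between 0.045 and 0.055 m); the robot touches nothing.
It fails at once if the beaker is set down or falls on the bare bench (its centre lower than 42 mm over the bench) (height (world z) of beaker_center below 0.042 m).
It fails at once if the jar is set down or falls on the bare bench (its centre lower than 36 mm over the bench) (height (world z) of jar_center below 0.036 m).
It fails at once if the bottle is set down or falls on the bare bench (its centre lower than 56 mm over the bench) (height (world z) of bottle_center below 0.056 m).
It fails at once if the wash bottle is shifted by more than 30 mm (distance of wash_center from where it was at the start of the episode above 0.03 m).
It fails at once if the pH meter is shifted by more than 30 mm (distance of meter_center from where it was at the start of the episode above 0.03 m).
It also fails if it takes over 99 s, if anything falls off the work surface, if the arm or the gripper's body presses on something with over 40 N, if the wrist force passes 120 N, or if a joint passes its speed limit or range.

## Working session

There is one attempt and no reset: what is moved stays moved. The work goes in short steps, Python scripts to look and compute and a tool call to move; the robot and the scene stay as the last step left them, time stands still between calls to the robot, and variables do not carry over. Pictures are saved under pics/ and viewed, at most 14 in all, crops included, and the job is handed in when it is done.

Besides the shell and the picture viewer there is one more tool, called after ">>>" as name(argument=value, ...) on one line, values as JSON. send_rows: Moves the arm, as the interface text tells. Its arguments: {"type":"object","properties":{"increments":{"type":"array","items":{"type":"object","properties":{"gripper":{"type":"number"},"x":{"type":"number"},"y":{"type":"number"},"z":{"type":"number"},"roll":{"type":"number"}}}},"force":{"type":"number"}},"required":["increments"]}

```bash
mkdir -p pics; ls
python3 - <<'E'
from station import bot
import cv2
o=bot.get_obs();print(o)
for n in("scene","top"):
    c=bot.read_camera(n);cv2.imwrite(f"pics/{n}0.png",c["frame"][:,:,::-1])
    print(n,[c[k] for k in("fx","fy","cx","cy","origin","attitude")])
    import numpy as np;np.savez(f"{n}0.npz",**{k:np.array(v) for k,v in c.items()})
E
```

```text
pics
{'clock': 0.0, 'qpos': array([ 6.76330421e+01,  2.81633844e+01,  8.93481818e+01,  1.97416414e-03,
        6.25513085e+01, -6.05014258e+00]), 'joint_vel': array([-0.05545174,  0.0762101 , -0.04366379,  0.04867438, -0.06933158,
       -0.08449223]), 'joint_torque': array([-2.64841423e-03, -6.12636995e+01, -2.58177119e+01,  6.91050896e-02,
        4.82493080e-02, -1.24363296e-04]), 'tool_pos': array([0.17547717, 0.59963412, 0.2310817 ]), 'orientation': array([-1.79937660e+02, -8.36808858e-03,  1.63682269e+02]), 'force': array([-0.78649772,  0.11963125,  0.03631143]), 'torque': array([ 0.02003851,  0.00438877, -0.00259528]), 'grip_force': 0.0, 'width': 0.09525730408125924}
scene [488.05157818324176, 488.05157818324176, 279.7797432806535, 212.30823907929584, array([ 1.29222531, -0.37301541,  0.86757566]), array([-133.17694432,   -0.54966606,   60.57995241])]
top [426.8524935104455, 426.8524935104455, 281.4416069630561, 210.0571883471075, array([0.4842803 , 0.06732189, 1.08541545]), array([-173.44272517,   -1.71653712,  -90.56734159])]
```

View pics/scene0.png

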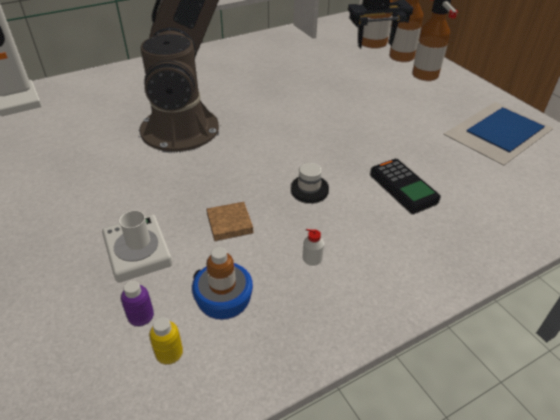

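View pics/top0.png

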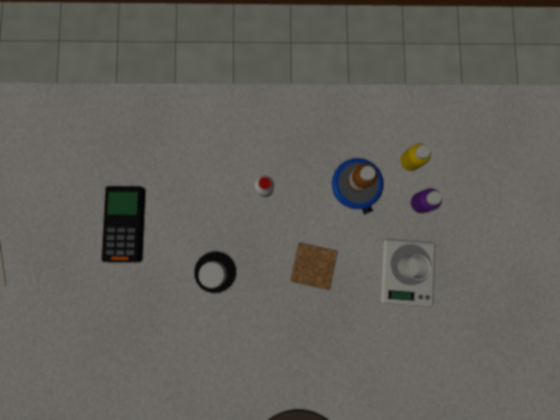

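The amber bottle is on the blue stirrer (scene 221,270; top 363,177). The purple (137,303; top 427,200) and yellow (166,340; top 415,157) ones are look-alikes. The beaker is on the balance (scene 134,230; top 410,265), the jar in the dark stand (310,180; top 212,274), and the cork is at top (314,266). The wash bottle is at top (264,186) and the meter at (124,224).

```bash
cat > h.py <<'E'
import numpy as np,cv2
from scipy.spatial.transform import Rotation as R
def cloud(c):
    d=np.array(c["depth"]);v,u=np.mgrid[:d.shape[0],:d.shape[1]]
    p=np.dstack([(u-c["cx"])/c["fx"]*d,(v-c["cy"])/c["fy"]*d,d])
    w=p@R.from_euler("xyz",c["attitude"],degrees=True).as_matrix().T+c["origin"]
    w[d==0]=np.nan
    return w
def circ(w,uv,r,zlo,zhi):
    u,v=uv;s=w[v-r:v+r,u-r:u+r].reshape(-1,3)
    s=s[(s[:,2]>zlo)&(s[:,2]<zhi)]
    if len(s)<4:return len(s)
    (x,y),rad=cv2.minEnclosingCircle(s[:,:2].astype(np.float32))
    return len(s),np.round([x,y,rad,np.median(s[:,2])],4),"mean",np.round(s[:,:2].mean(0),4),"ext",np.round(np.ptp(s[:,:2],axis=0),4)
E
python3 - <<'E'
from h import *
c=dict(np.load("top0.npz"));w=cloud(c)
print("bench",np.nanmedian(w[300:400,100:250,2]),np.nanstd(w[300:400,100:250,2]))
for n,uv,r,a,b in[("stirrer",(358,183),30,.047,.065),("bcap",(366,175),14,.135,.17),("pan",(410,265),30,.046,.056),("housing",(408,272),45,.03,.045),("beakrim",(412,265),22,.112,.13),("stand",(215,272),26,.007,.022),("jarlid",(212,274),22,.062,.08),("cork",(314,266),32,.017,.033),("wash",(264,186),14,.05,.12),("meter",(124,224),45,.015,.05),("purple",(427,200),20,.06,.12),("yellow",(415,157),20,.06,.12)]:
    print(n,circ(w,uv,r,a,b))
s=w[266-32:266+32,314-32:314+32].reshape(-1,3);s=s[(s[:,2]>.017)&(s[:,2]<.033)]
print(cv2.minAreaRect(s[:,:2].astype(np.float32)))
s=w[272-45:272+45,408-45:408+45].reshape(-1,3);s=s[(s[:,2]>.03)&(s[:,2]<.06)]
print(cv2.minAreaRect(s[:,:2].astype(np.float32)))
c2=dict(np.load("scene0.npz"));w2=cloud(c2)
for n,uv,r,a,b in[("bcap",(219,256),14,.145,.17),("beakrim",(134,218),22,.115,.13),("jarlid",(310,172),22,.066,.08),("stand",(310,188),26,.007,.022),("cork",(230,220),32,.017,.033),("stirrer",(222,285),40,.047,.065)]:
    print("sc",n,circ(w2,uv,r,a,b))
im=c2["frame"][:,:,::-1]
cv2.imwrite("pics/crop1.png",cv2.resize(im[190:370,90:330],None,fx=3.2,fy=3.2,interpolation=cv2.INTER_CUBIC))
E
```

```text
bench -0.00019334914743596165 0.00197636670588248
stirrer (1484, array([ 0.6683, -0.1546,  0.0652,  0.0544]), 'mean', array([ 0.6617, -0.148 ]), 'ext', array([0.1281, 0.1275]))
bcap (230, array([ 0.6729, -0.154 ,  0.023 ,  0.1536]), 'mean', array([ 0.6715, -0.1532]), 'ext', array([0.0416, 0.0418]))
pan (784, array([ 0.4674, -0.278 ,  0.0504,  0.0502]), 'mean', array([ 0.4712, -0.2706]), 'ext', array([0.0969, 0.0983]))
housing (2067, array([ 0.4475, -0.2747,  0.0981,  0.0384]), 'mean', array([ 0.4346, -0.269 ]), 'ext', array([0.1669, 0.1374]))
beakrim (155, array([ 0.4627, -0.2714,  0.0285,  0.12  ]), 'mean', array([ 0.4628, -0.2753]), 'ext', array([0.054 , 0.0553]))
stand (856, array([0.4535, 0.2005, 0.0527, 0.0144]), 'mean', array([0.4572, 0.197 ]), 'ext', array([0.103 , 0.1036]))
jarlid (521, array([0.4488, 0.2017, 0.0302, 0.0717]), 'mean', array([0.4491, 0.2009]), 'ext', array([0.0559, 0.0589]))
cork (1631, array([ 0.4656, -0.0451,  0.0685,  0.0246]), 'mean', array([ 0.4658, -0.0442]), 'ext', array([0.1161, 0.1162]))
wash (291, array([0.6645, 0.0768, 0.024 , 0.0652]), 'mean', arra
[... 692 characters left out ...]
6]), 'mean', array([ 0.679 , -0.1574]), 'ext', array([0.0323, 0.0305]))
sc beakrim (163, array([ 0.4646, -0.2713,  0.0297,  0.1196]), 'mean', array([ 0.4623, -0.2707]), 'ext', array([0.0582, 0.0548]))
sc jarlid (271, array([0.4528, 0.2016, 0.0318, 0.0721]), 'mean', array([0.4537, 0.198 ]), 'ext', array([0.0599, 0.0565]))
sc stand (538, array([0.4562, 0.1993, 0.0547, 0.0142]), 'mean', array([0.4709, 0.19  ]), 'ext', array([0.1045, 0.1091]))
sc cork (1186, array([ 0.4684, -0.0459,  0.0702,  0.025 ]), 'mean', array([ 0.473 , -0.0476]), 'ext', array([0.118 , 0.1178]))
sc stirrer (1606, array([ 0.6732, -0.156 ,  0.0652,  0.055 ]), 'mean', array([ 0.6893, -0.1623]), 'ext', array([0.1278, 0.1285]))
```

View pics/crop1.png

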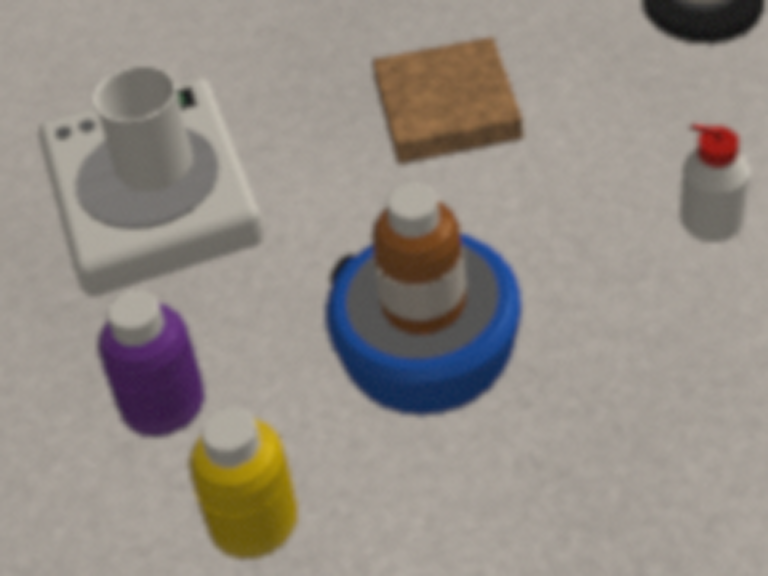

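The crop shows the amber bottle on the blue stirrer at crop pixel (420,260). The purple one (150,365) and the yellow one (243,485) are on the bench and not meant. All measured heights and diameters match the descriptions.

Average positions from the two cameras:

| Item | x (m) | y (m) |
|---|---|---|
| Jar | 0.451 | 0.2015 |
| Stand | 0.455 | 0.200 |
| Cork | 0.467 | -0.045 |
| Bottle | 0.674 | -0.154 |
| Stirrer | 0.671 | -0.155 |
| Beaker | 0.4635 | -0.2714 |
| Pan | 0.468 | -0.2775 |

Plan: jar→cork, bottle→stand, beaker→stirrer, jar→pan. I first turn the tool to yaw 180, so that tool x=-X, y=+Y and z=-Z.

>>> send_rows(increments=[{"x":-3.4,"y":-2.8,"z":0,"roll":-3.3,"gripper":9.5},{"x":-6.8,"y":-5.6,"z":0,"roll":-6.5,"gripper":9.5},{"x":-10.3,"y":-8.3,"z":0,"roll":-9.8,"gripper":9.5},{"x":-13.7,"y":-11.1,"z":0,"roll":-13,"gripper":9.5},{"x":-17.1,"y":-13.9,"z":0,"roll":-16.32,"gripper":9.5}])

```text
clock: 0.6
tool_pos: [0.3012, 0.4168, 0.2315]
orientation: [-180.0, -0.0, -179.8]
force: [1.2, 0.6, 0.3]
width: 0.0949
grip_force: 0.0
```

>>> send_rows(increments=[{"x":-2.8,"y":-4,"z":0},{"x":-5.6,"y":-8,"z":0},{"x":-8.4,"y":-12,"z":0},{"x":-11.2,"y":-16,"z":0},{"x":-14,"y":-20,"z":0}])

```text
validation failed for argument at $.in...
```

>>> send_rows(increments=[{"x":-2.8,"y":-4,"z":0,"roll":0,"gripper":9.5},{"x":-5.6,"y":-8,"z":0,"roll":0,"gripper":9.5},{"x":-8.4,"y":-12,"z":0,"roll":0,"gripper":9.5},{"x":-11.2,"y":-16,"z":0,"roll":0,"gripper":9.5},{"x":-14,"y":-20,"z":0,"roll":0,"gripper":9.5}])

```text
clock: 1.1
tool_pos: [0.4414, 0.2166, 0.2316]
orientation: [180.0, -0.0, -180.0]
force: [-0.1, 0.5, 0.6]
width: 0.0951
grip_force: 0.0
```

>>> send_rows(increments=[{"x":-1,"y":-1.6,"z":2,"roll":0,"gripper":9.5},{"x":-1,"y":-1.6,"z":5,"roll":0,"gripper":9.5},{"x":-1,"y":-1.6,"z":8,"roll":0,"gripper":9.5},{"x":-1,"y":-1.6,"z":10,"roll":0,"gripper":9.5},{"x":-1,"y":-1.6,"z":10,"roll":0,"gripper":9.5}])

```text
clock: 1.6
tool_pos: [0.4496, 0.202, 0.1295]
orientation: [-179.9, -0.3, 180.0]
force: [-0.4, -0.0, -0.5]
width: 0.0949
grip_force: 0.0
```

```bash
cat > look.py <<'E'
import sys
from station import bot
from h import *
n,out=sys.argv[1:3]
c=bot.read_camera(n);np.savez(out+".npz",**{k:np.array(v) for k,v in c.items()})
cv2.imwrite(f"pics/{out}.png",c["frame"][:,:,::-1])
o=bot.get_obs();print({k:np.round(o[k],4) for k in("clock","tool_pos","orientation","width","grip_force","qpos","force")})
E
python3 look.py wrist w1
python3 - <<'E'
from h import *
c=dict(np.load("w1.npz"));w=cloud(c);print(c["origin"],c["attitude"])
m=(w[...,2]>.062)&(w[...,2]<.08);v,u=np.nonzero(m);print(u.min(),u.max(),v.min(),v.max())
print(cv2.minEnclosingCircle(w[m][:,:2].astype(np.float32)),w[m].mean(0))
E
```

```text
{'clock': np.float64(1.65), 'tool_pos': array([0.4503, 0.2023, 0.131 ]), 'orientation': array([-1.799643e+02, -1.364000e-01,  1.799967e+02]), 'width': np.float64(0.0948), 'grip_force': np.float64(0.0), 'qpos': array([ 1.65140e+01,  2.56949e+01,  1.13594e+02,  7.00000e-03,
        4.08521e+01, -7.34880e+01]), 'force': array([-0.2677, -0.0625, -0.0961])}
[0.37954154 0.20190408 0.28283556] [1.65650137e+02 1.18780146e-01 8.99839799e+01]
236 332 183 277
((0.4504740834236145, 0.2007201761007309), 0.030163323506712914) [0.44842808 0.20061336 0.07174983]
```

View pics/w1.png

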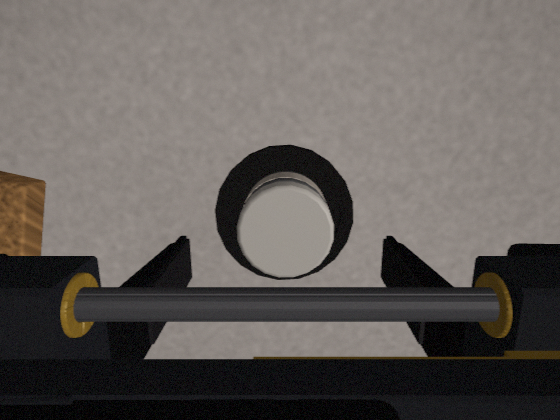

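The wrist view shows the jar lid (285,230) midway between the fingertips (185,240) and (385,240). The fitted centre is (0.4505, 0.2007), which agrees with the other cameras. I descend and grip.

>>> send_rows(increments=[{"x":0,"y":-0.1,"z":3,"roll":0,"gripper":9.5},{"x":0,"y":-0.1,"z":6,"roll":0,"gripper":9.5},{"x":0,"y":-0.1,"z":8,"roll":0,"gripper":9.5},{"x":0,"y":-0.1,"z":8.5,"roll":0,"gripper":9.5},{"x":0,"y":-0.1,"z":8.5,"roll":0,"gripper":9.5}], force=25)

```text
clock: 2.15
tool_pos: [0.451, 0.2016, 0.0472]
orientation: [180.0, 0.0, -180.0]
force: [0.4, 0.2, 1.2]
width: 0.0949
grip_force: 0.0
```

>>> send_rows(increments=[{"x":0,"y":0,"z":0,"roll":0,"gripper":5},{"x":0,"y":0,"z":0,"roll":0,"gripper":5},{"x":0,"y":0,"z":0,"roll":0,"gripper":5},{"x":0,"y":0,"z":0,"roll":0,"gripper":5},{"x":0,"y":0,"z":0,"roll":0,"gripper":5}], force=25)

```text
clock: 2.65
tool_pos: [0.4507, 0.2015, 0.0469]
orientation: [180.0, 0.0, -180.0]
force: [0.3, 0.3, -0.1]
width: 0.0604
grip_force: 0.5
```

>>> send_rows(increments=[{"x":0,"y":0,"z":0,"roll":0,"gripper":5},{"x":0,"y":0,"z":0,"roll":0,"gripper":5},{"x":0,"y":0,"z":0,"roll":0,"gripper":5},{"x":0,"y":0,"z":-1,"roll":0,"gripper":5},{"x":0,"y":0,"z":-3,"roll":0,"gripper":5}], force=25)

```text
clock: 3.15
tool_pos: [0.45, 0.2012, 0.0763]
orientation: [-180.0, -0.2, 180.0]
force: [-0.3, -0.4, -1.3]
width: 0.0596
grip_force: 25.0
```

>>> send_rows(increments=[{"x":0,"y":0,"z":-2,"roll":0,"gripper":5},{"x":-0.2,"y":-2,"z":-4,"roll":0,"gripper":5},{"x":-0.5,"y":-5,"z":-4,"roll":0,"gripper":5},{"x":-0.8,"y":-9,"z":-4,"roll":0,"gripper":5},{"x":-1.1,"y":-13,"z":-4,"roll":0,"gripper":5}], force=25)

```text
clock: 3.65
tool_pos: [0.4615, 0.0703, 0.1173]
orientation: [180.0, 0.0, -179.9]
force: [0.1, -0.8, -0.6]
width: 0.0596
grip_force: 25.0
```

>>> send_rows(increments=[{"x":-0.2,"y":-4,"z":0,"roll":0,"gripper":5},{"x":-0.4,"y":-8,"z":0,"roll":0,"gripper":5},{"x":-0.6,"y":-10.8,"z":0,"roll":0,"gripper":5},{"x":-0.6,"y":-11.5,"z":1,"roll":0,"gripper":5},{"x":-0.6,"y":-11.5,"z":3,"roll":0,"gripper":5}], force=25)

```text
clock: 4.15
tool_pos: [0.4681, -0.0445, 0.0871]
orientation: [-180.0, 0.1, 179.9]
force: [0.5, 0.3, -1.4]
width: 0.0594
grip_force: 25.0
```

>>> send_rows(increments=[{"x":0,"y":0,"z":1.2,"roll":0,"gripper":5},{"x":0,"y":0,"z":2.2,"roll":0,"gripper":5},{"x":0,"y":0,"z":2.6,"roll":0,"gripper":5},{"x":0,"y":0,"z":2.6,"roll":0,"gripper":5},{"x":0,"y":0,"z":2.6,"roll":0,"gripper":5}], force=25)

```text
clock: 4.65
tool_pos: [0.4678, -0.0433, 0.0608]
orientation: [180.0, 0.0, -180.0]
force: [0.6, -0.7, -1.4]
width: 0.0593
grip_force: 25.0
```

>>> send_rows(increments=[{"x":0,"y":0,"z":0,"roll":0,"gripper":6.3},{"x":0,"y":0,"z":0,"roll":0,"gripper":7.5},{"x":0,"y":0,"z":0,"roll":0,"gripper":9.5},{"x":0,"y":0,"z":0,"roll":0,"gripper":9.5},{"x":0,"y":0,"z":0,"roll":0,"gripper":9.5}])

```text
clock: 5.15
tool_pos: [0.4677, -0.0436, 0.0607]
orientation: [180.0, 0.0, -180.0]
force: [-0.2, 0.9, -0.4]
width: 0.0895
grip_force: 0.0
```

>>> send_rows(increments=[{"x":0,"y":0,"z":-3,"roll":0,"gripper":9.5},{"x":0,"y":0,"z":-7,"roll":0,"gripper":9.5},{"x":0,"y":0,"z":-12,"roll":0,"gripper":9.5},{"x":0,"y":0,"z":-16,"roll":0,"gripper":9.5},{"x":0,"y":0,"z":-17,"roll":0,"gripper":9.5}])

```text
clock: 5.65
tool_pos: [0.4687, -0.0438, 0.2346]
orientation: [-179.9, 0.4, -180.0]
force: [0.3, 0.8, -1.3]
width: 0.0946
grip_force: 0.0
```

>>> send_rows(increments=[{"x":-4,"y":-2.1,"z":0,"roll":0,"gripper":9.5},{"x":-8.2,"y":-4.4,"z":0,"roll":0,"gripper":9.5},{"x":-12.4,"y":-6.7,"z":0,"roll":0,"gripper":9.5},{"x":-16.6,"y":-8.9,"z":0,"roll":0,"gripper":9.5},{"x":-20.6,"y":-11.0,"z":0,"roll":0,"gripper":9.5}])

```text
clock: 6.15
tool_pos: [0.675, -0.1546, 0.2294]
orientation: [180.0, -0.1, 180.0]
force: [-0.4, 0.2, 1.1]
width: 0.0949
grip_force: 0.0
```

>>> send_rows(increments=[{"x":0,"y":0,"z":1,"roll":0,"gripper":9.5},{"x":0,"y":0,"z":2,"roll":0,"gripper":9.5},{"x":0,"y":0,"z":3,"roll":0,"gripper":9.5},{"x":0,"y":0,"z":3,"roll":0,"gripper":9.5}])

```text
clock: 6.55
tool_pos: [0.6723, -0.1528, 0.1989]
orientation: [179.9, -0.2, -180.0]
force: [0.1, 0.1, -0.0]
width: 0.0953
grip_force: 0.0
```

```bash
python3 look.py wrist w2; python3 look.py top t2
python3 - <<'E'
from h import *
c=dict(np.load("w2.npz"));w=cloud(c)
for a,b in((.145,.17),(.1,.125),(.048,.062)):
    m=(w[...,2]>a)&(w[...,2]<b)&(abs(w[...,0]-.674)<.08)&(abs(w[...,1]+.154)<(.045 if a>.06 else .08));v,u=np.nonzero(m)
    if m.sum()>5:print(m.sum(),u.min(),u.max(),v.min(),v.max(),cv2.minEnclosingCircle(w[m][:,:2].astype(np.float32)),w[m].mean(0))
c=dict(np.load("t2.npz"));w=cloud(c);print("jar",circ(w,(316,262),22,.078,.095))
E
```

```text
{'clock': np.float64(6.6), 'tool_pos': array([ 0.6728, -0.1529,  0.2   ]), 'orientation': array([ 1.799682e+02, -8.200000e-02, -1.799719e+02]), 'width': np.float64(0.095), 'grip_force': np.float64(0.0), 'qpos': array([-1.828920e+01,  3.519580e+01,  8.119840e+01,  5.000000e-03,
        6.369360e+01, -1.083195e+02]), 'force': array([-0.3663,  0.1414,  0.9096])}
{'clock': np.float64(6.65), 'tool_pos': array([ 0.6732, -0.1531,  0.2009]), 'orientation': array([ 1.799911e+02, -7.600000e-03, -1.799721e+02]), 'width': np.float64(0.0952), 'grip_force': np.float64(0.0), 'qpos': array([-1.829220e+01,  3.515930e+01,  8.113650e+01,  6.800000e-03,
        6.371420e+01, -1.083231e+02]), 'force': array([-0.2585,  0.0328,  0.2009])}
2288 254 306 215 269 ((0.6753585338592529, -0.15695694088935852), 0.01576797291636467) [ 0.67390797 -0.15667549  0.15448937]
562 238 323 180 246 ((0.6747617721557617, -0.15681706368923187), 0.027927111834287643) [ 0.65230508 -0.15607682  0.11322707]
11302 207 358 118 265 ((0.6708069443702698, -0.1557852029800415), 0.06478557735681534) [ 0.65332662 -0.1545212   0.05460285]
jar (512, array([ 0.4661, -0.0432,  0.0299,  0.0845]), 'mean', array([ 0.4661, -0.0427]), 'ext', array([0.0581, 0.0571]))
```

View pics/w2.png

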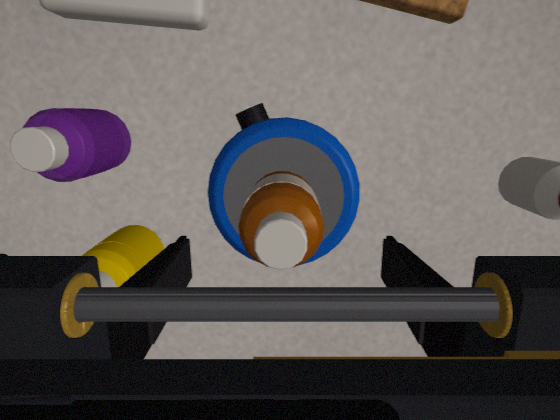

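The wrist view shows the amber bottle cap (281,241) over the blue stirrer and between the fingers. The purple and yellow bottles are well to the left. The bottle's centre is (0.675, -0.157), so I shift 2 and 4 mm and descend.

>>> send_rows(increments=[{"x":-0.2,"y":-0.4,"z":1,"roll":0,"gripper":9.5},{"x":-0.2,"y":-0.4,"z":4,"roll":0,"gripper":9.5},{"x":-0.2,"y":-0.4,"z":7,"roll":0,"gripper":9.5},{"x":-0.2,"y":-0.4,"z":9,"roll":0,"gripper":9.5},{"x":-0.2,"y":-0.4,"z":9.5,"roll":0,"gripper":9.5}])

```text
clock: 7.15
tool_pos: [0.6747, -0.1574, 0.1031]
orientation: [179.9, -0.2, -180.0]
force: [-1.1, 0.4, 0.2]
width: 0.0952
grip_force: 0.0
```

>>> send_rows(increments=[{"x":0,"y":0,"z":0,"roll":0,"gripper":5},{"x":0,"y":0,"z":0,"roll":0,"gripper":5},{"x":0,"y":0,"z":0,"roll":0,"gripper":5},{"x":0,"y":0,"z":0,"roll":0,"gripper":5},{"x":0,"y":0,"z":0,"roll":0,"gripper":5}], force=30)

```text
clock: 7.65
tool_pos: [0.6759, -0.1576, 0.1063]
orientation: [-180.0, 0.1, -180.0]
force: [-0.1, -1.0, -0.1]
width: 0.0601
grip_force: 0.0
```

>>> send_rows(increments=[{"x":0,"y":0,"z":0,"roll":0,"gripper":5},{"x":0,"y":0,"z":0,"roll":0,"gripper":5},{"x":0,"y":0,"z":0,"roll":0,"gripper":5}], force=30)

```text
clock: 7.95
tool_pos: [0.6758, -0.1575, 0.1061]
orientation: [180.0, 0.0, 180.0]
force: [-1.5, 2.0, 5.1]
width: 0.0553
grip_force: 30.0
```

>>> send_rows(increments=[{"x":0,"y":0,"z":-0.8,"roll":0,"gripper":5},{"x":0,"y":0,"z":-2.5,"roll":0,"gripper":5},{"x":0,"y":0,"z":-5,"roll":0,"gripper":5},{"x":0,"y":0,"z":-7.5,"roll":0,"gripper":5},{"x":0,"y":0,"z":-8.5,"roll":0,"gripper":5}], force=30)

```text
clock: 8.45
tool_pos: [0.6762, -0.1578, 0.193]
orientation: [-179.9, 0.2, -180.0]
force: [-0.1, 0.1, -2.1]
width: 0.0557
grip_force: 30.0
```

>>> send_rows(increments=[{"x":1.2,"y":2,"z":0,"roll":0,"gripper":5},{"x":3.3,"y":5.2,"z":0,"roll":0,"gripper":5},{"x":5.4,"y":8.6,"z":0,"roll":0,"gripper":5},{"x":7.5,"y":12,"z":0,"roll":0,"gripper":5},{"x":9.6,"y":15.5,"z":0,"roll":0,"gripper":5}], force=30)

```text
clock: 8.95
tool_pos: [0.5784, -0.0015, 0.19]
orientation: [180.0, -0.1, 180.0]
force: [-0.4, 1.0, -2.0]
width: 0.0553
grip_force: 30.0
```

>>> send_rows(increments=[{"x":2.2,"y":3.6,"z":0,"roll":0,"gripper":5},{"x":4.6,"y":7.4,"z":0,"roll":0,"gripper":5},{"x":7,"y":11.2,"z":0,"roll":0,"gripper":5},{"x":9.4,"y":15,"z":0,"roll":0,"gripper":5},{"x":11.2,"y":18,"z":0,"roll":0,"gripper":5}], force=30)

```text
clock: 9.45
tool_pos: [0.4658, 0.1789, 0.1903]
orientation: [-180.0, -0.1, -180.0]
force: [0.4, -0.0, -2.5]
width: 0.0558
grip_force: 30.0
```

>>> send_rows(increments=[{"x":0.6,"y":1.2,"z":0,"roll":0,"gripper":5},{"x":1.05,"y":2.1,"z":1,"roll":0,"gripper":5},{"x":1.05,"y":2.1,"z":4,"roll":0,"gripper":5},{"x":1.05,"y":2.1,"z":7,"roll":0,"gripper":5},{"x":1.05,"y":2.1,"z":8.5,"roll":0,"gripper":5}], force=30)

```text
clock: 9.95
tool_pos: [0.4568, 0.1975, 0.1028]
orientation: [-180.0, -0.2, 180.0]
force: [-0.1, -0.4, -1.5]
width: 0.0552
grip_force: 30.0
```

```bash
python3 look.py scene s3; python3 look.py wrist w3
python3 - <<'E'
from h import *
w=cloud(dict(np.load("s3.npz")))
m=(w[...,2]>.145-.0)&(w[...,2]<.16)&(abs(w[...,0]-.455)<.03)&(abs(w[...,1]-.2)<.03);print(m.sum())
w=cloud(dict(np.load("w3.npz")))
m=(w[...,2]>.006)&(w[...,2]<.022)&(abs(w[...,0]-.455)<.07)&(abs(w[...,1]-.2)<.07);print(m.sum(),cv2.minEnclosingCircle(w[m][:,:2].astype(np.float32)))
for a,b in((.05,.11),(.118,.14),):
    m=(w[...,2]>a)&(w[...,2]<b)&(abs(w[...,0]-.455)<.04)&(abs(w[...,1]-.2)<.032);print(m.sum(),cv2.minEnclosingCircle(w[m][:,:2].astype(np.float32)),np.nanmax(w[m],0))
E
```

```text
{'clock': np.float64(10.0), 'tool_pos': array([0.4563, 0.1973, 0.1015]), 'orientation': array([-179.9184,   -0.2704,  179.9428]), 'width': np.float64(0.0554), 'grip_force': np.float64(29.9978), 'qpos': array([ 1.576790e+01,  2.874590e+01,  1.144388e+02, -8.000000e-03,
        3.709760e+01, -7.416880e+01]), 'force': array([ 0.064 , -0.4244, -4.8907])}
{'clock': np.float64(10.05), 'tool_pos': array([0.4567, 0.1974, 0.1031]), 'orientation': array([-179.9307,   -0.2341,  179.9446]), 'width': np.float64(0.0553), 'grip_force': np.float64(29.9983), 'qpos': array([ 1.577220e+01,  2.860130e+01,  1.143365e+02, -4.700000e-03,
        3.730640e+01, -7.416880e+01]), 'force': array([-1.0042, -0.5164, -1.4921])}
60
8879 ((0.45504292845726013, 0.19944190979003906), 0.05258364975452423)
3058 ((0.44565483927726746, 0.19993092119693756), 0.03197787329554558) [0.4510857  0.23180638 0.10998222]
7642 ((0.4554327130317688, 0.2001204788684845), 0.033781375735998154) [0.47114299 0.23197507 0.13999688]
```

View pics/w3.png

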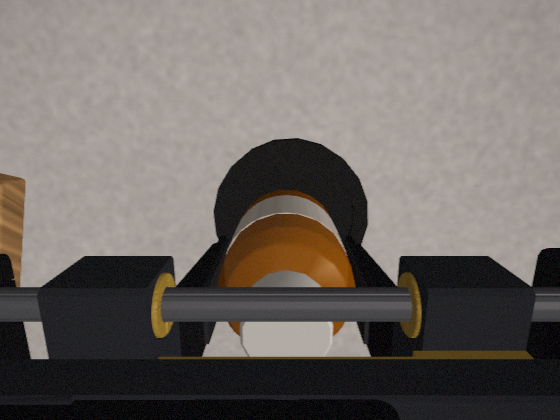

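The bottle hangs upright (cap at 287,330) over the dark stand (291,210). The stand's fitted centre is (0.455, 0.1995), so I correct by 1 and 2 mm and lower.

>>> send_rows(increments=[{"x":0.1,"y":0.2,"z":1,"roll":0,"gripper":5},{"x":0.1,"y":0.2,"z":2.2,"roll":0,"gripper":5},{"x":0.1,"y":0.2,"z":3.2,"roll":0,"gripper":5},{"x":0.1,"y":0.2,"z":3.8,"roll":0,"gripper":5},{"x":0.1,"y":0.2,"z":3.8,"roll":0,"gripper":5}], force=30)

```text
clock: 10.55
tool_pos: [0.4559, 0.2003, 0.0669]
orientation: [-180.0, -0.1, 180.0]
force: [-0.1, -0.4, -1.9]
width: 0.0558
grip_force: 30.0
```

>>> send_rows(increments=[{"x":0,"y":0,"z":0,"roll":0,"gripper":6.0},{"x":0,"y":0,"z":0,"roll":0,"gripper":7.2},{"x":0,"y":0,"z":0,"roll":0,"gripper":9.5},{"x":0,"y":0,"z":0,"roll":0,"gripper":9.5},{"x":0,"y":0,"z":0,"roll":0,"gripper":9.5}])

```text
clock: 11.05
tool_pos: [0.4563, 0.2005, 0.0679]
orientation: [180.0, 0.0, -180.0]
force: [-0.2, -0.3, 0.8]
width: 0.0867
grip_force: 0.0
```

>>> send_rows(increments=[{"x":0,"y":0,"z":-2,"roll":0,"gripper":9.5},{"x":0,"y":0,"z":-5,"roll":0,"gripper":9.5},{"x":0,"y":0,"z":-9,"roll":0,"gripper":9.5},{"x":0,"y":0,"z":-12.5,"roll":0,"gripper":9.5},{"x":0,"y":0,"z":-14,"roll":0,"gripper":9.5}])

```text
clock: 11.55
tool_pos: [0.4568, 0.2006, 0.2108]
orientation: [179.9, 0.2, -180.0]
force: [0.3, 0.3, -0.8]
width: 0.0952
grip_force: 0.0
```

>>> send_rows(increments=[{"x":0,"y":-4,"z":0,"roll":0,"gripper":9.5},{"x":-0.1,"y":-8.8,"z":0,"roll":0,"gripper":9.5},{"x":-0.2,"y":-13.6,"z":0,"roll":0,"gripper":9.5},{"x":-0.3,"y":-18.4,"z":0,"roll":0,"gripper":9.5},{"x":-0.4,"y":-23.2,"z":0,"roll":0,"gripper":9.5}])

```text
clock: 12.05
tool_pos: [0.4598, -0.0334, 0.2079]
orientation: [-180.0, 0.0, -180.0]
force: [1.2, 0.4, -0.7]
width: 0.0947
grip_force: 0.0
```

>>> send_rows(increments=[{"x":-0.1,"y":-4.8,"z":0,"roll":0,"gripper":9.5},{"x":-0.2,"y":-9.6,"z":0,"roll":0,"gripper":9.5},{"x":-0.3,"y":-14.4,"z":0,"roll":0,"gripper":9.5},{"x":-0.3,"y":-19.2,"z":0,"roll":0,"gripper":9.5},{"x":-0.3,"y":-23.2,"z":0,"roll":0,"gripper":9.5}])

```text
clock: 12.55
tool_pos: [0.4628, -0.2661, 0.2077]
orientation: [-180.0, 0.0, 180.0]
force: [1.4, 0.7, 0.4]
width: 0.0949
grip_force: 0.0
```

>>> send_rows(increments=[{"x":-0.1,"y":-0.5,"z":1.5,"roll":0,"gripper":9.5},{"x":-0.1,"y":-0.5,"z":3,"roll":0,"gripper":9.5},{"x":-0.1,"y":-0.5,"z":3.5,"roll":0,"gripper":9.5},{"x":-0.1,"y":-0.5,"z":3.5,"roll":0,"gripper":9.5}])

```text
clock: 12.95
tool_pos: [0.464, -0.2683, 0.1722]
orientation: [180.0, -0.1, -180.0]
force: [-1.0, -0.6, 0.9]
width: 0.095
grip_force: 0.0
```

```bash
python3 look.py wrist w4; python3 look.py top t4
python3 - <<'E'
from h import *
w=cloud(dict(np.load("w4.npz")))
for a,b,r in((.112,.13,.035),(.046,.055,.07)):
    m=(w[...,2]>a)&(w[...,2]<b)&(abs(w[...,0]-.465)<r)&(abs(w[...,1]+.273)<r);print(m.sum(),cv2.minEnclosingCircle(w[m][:,:2].astype(np.float32)))
m=(w[...,2]>.03)&(w[...,2]<.046)&(abs(w[...,0]-.448)<.12)&(abs(w[...,1]+.275)<.09);print(m.sum(),cv2.minAreaRect(w[m][:,:2].astype(np.float32)))
w=cloud(dict(np.load("t4.npz")));print("bottlecap",circ(w,(209,278),20,.1,.13));print("wash",circ(w,(264,186),14,.05,.12));print("meter",circ(w,(124,224),45,.015,.05))
E
```

```text
{'clock': np.float64(13.0), 'tool_pos': array([ 0.4642, -0.2684,  0.1728]), 'orientation': array([ 1.799874e+02, -6.900000e-03, -1.799776e+02]), 'width': np.float64(0.0949), 'grip_force': np.float64(0.0), 'qpos': array([-3.709300e+01,  2.506630e+01,  1.056087e+02,  7.700000e-03,
        4.933810e+01, -1.271205e+02]), 'force': array([-0.5833, -0.776 ,  0.3503])}
{'clock': np.float64(13.05), 'tool_pos': array([ 0.4644, -0.2684,  0.1732]), 'orientation': array([-1.799831e+02,  2.760000e-02, -1.799657e+02]), 'width': np.float64(0.0948), 'grip_force': np.float64(0.0), 'qpos': array([-3.708290e+01,  2.503700e+01,  1.055900e+02,  4.200000e-03,
        4.934080e+01, -1.271199e+02]), 'force': array([0.4616, 0.0881, 0.0126])}
2261 ((0.4645712673664093, -0.27199381589889526), 0.028405984863638878)
7120 ((0.4694555401802063, -0.2791711688041687), 0.04999958351254463)
18034 ((0.44864389300346375, -0.27750521898269653), (0.1303599327802658, 0.15819613635540009), 85.14844512939453)
bottlecap (153, array([0.4544, 0.2004, 0.0154, 0.1116]), 'mean', array([0.4544, 0.2001]), 'ext', array([0.029 , 0.0297]))
wash (294, array([0.6646, 0.0768, 0.0239, 0.0657]), 'mean', array([0.6614, 0.0768]), 'ext', array([0.0454, 0.0441]))
meter (3094, array([0.5737, 0.4253, 0.1024, 0.0359]), 'mean', array([0.5728, 0.4218]), 'ext', array([0.1877, 0.097 ]))
```

View pics/w4.png

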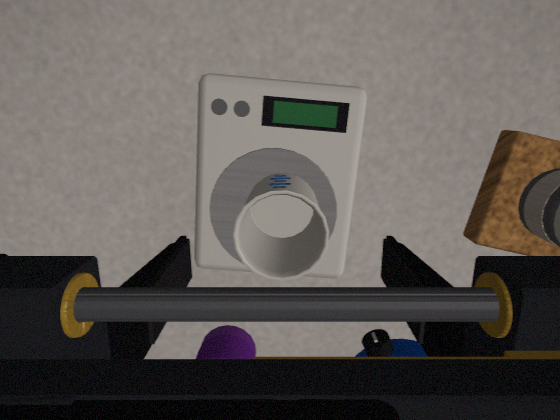

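View pics/t4.png

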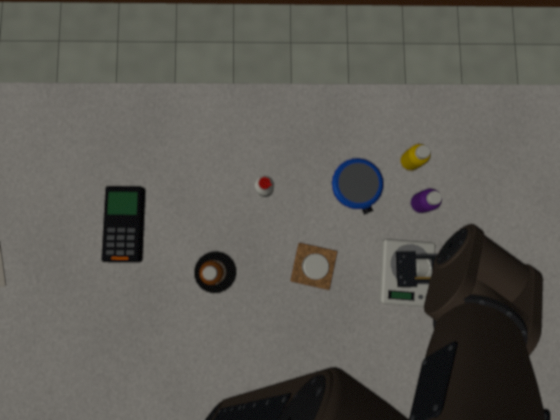

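The bottle stands centred in the stand (top 210,272) and the jar is on the cork (315,266). In the wrist view the beaker (282,235) is between the fingers at (0.4646, -0.272). I shift 3.5 mm in -y, descend and grip gently.

>>> send_rows(increments=[{"x":0,"y":-0.35,"z":1,"roll":0,"gripper":9.5},{"x":0,"y":-0.35,"z":4,"roll":0,"gripper":9.5},{"x":0,"y":-0.35,"z":7,"roll":0,"gripper":9.5},{"x":0,"y":-0.35,"z":8.5,"roll":0,"gripper":9.5},{"x":0,"y":-0.35,"z":8.5,"roll":0,"gripper":9.5}])

```text
clock: 13.55
tool_pos: [0.4635, -0.2716, 0.0857]
orientation: [179.9, -0.1, -180.0]
force: [-0.2, 0.7, 0.4]
width: 0.0953
grip_force: 0.0
```

>>> send_rows(increments=[{"x":0,"y":0,"z":0,"roll":0,"gripper":4.8},{"x":0,"y":0,"z":0,"roll":0,"gripper":4.8},{"x":0,"y":0,"z":0,"roll":0,"gripper":4.8},{"x":0,"y":0,"z":0,"roll":0,"gripper":4.8},{"x":0,"y":0,"z":0,"roll":0,"gripper":4.8}], force=15)

```text
clock: 14.05
tool_pos: [0.4643, -0.2722, 0.088]
orientation: [-180.0, 0.0, -180.0]
force: [-0.4, -0.3, 0.2]
width: 0.0606
grip_force: 0.0
```

>>> send_rows(increments=[{"x":0,"y":0,"z":0,"roll":0,"gripper":4.8},{"x":0,"y":0,"z":0,"roll":0,"gripper":4.8},{"x":0,"y":0,"z":0,"roll":0,"gripper":4.8},{"x":0,"y":0,"z":0,"roll":0,"gripper":4.8}], force=15)

```text
clock: 14.45
tool_pos: [0.4643, -0.272, 0.0878]
orientation: [180.0, 0.0, -180.0]
force: [0.5, 2.5, 4.1]
width: 0.0557
grip_force: 15.0
```

>>> send_rows(increments=[{"x":0,"y":0,"z":-0.8,"roll":0,"gripper":4.8},{"x":0,"y":0,"z":-2.5,"roll":0,"gripper":4.8},{"x":0,"y":0,"z":-5,"roll":0,"gripper":4.8},{"x":0,"y":0,"z":-7.5,"roll":0,"gripper":4.8},{"x":0,"y":0,"z":-8.5,"roll":0,"gripper":4.8}], force=15)

```text
clock: 14.95
tool_pos: [0.4646, -0.2725, 0.1748]
orientation: [-179.9, 0.1, -180.0]
force: [0.1, -0.1, -0.3]
width: 0.0556
grip_force: 15.0
```

>>> send_rows(increments=[{"x":-2,"y":1.1,"z":0,"roll":0,"gripper":4.8},{"x":-5.5,"y":3,"z":0,"roll":0,"gripper":4.8},{"x":-9.5,"y":5.3,"z":0,"roll":0,"gripper":4.8},{"x":-13.5,"y":7.5,"z":0,"roll":0,"gripper":4.8},{"x":-17.5,"y":9.8,"z":0,"roll":0,"gripper":4.8}], force=15)

```text
clock: 15.45
tool_pos: [0.6404, -0.1731, 0.172]
orientation: [180.0, -0.0, 180.0]
force: [-0.6, -1.5, -0.7]
width: 0.055
grip_force: 15.0
```

>>> send_rows(increments=[{"x":-2,"y":1.1,"z":0,"roll":0,"gripper":4.8},{"x":-3.2,"y":1.8,"z":0,"roll":0,"gripper":4.8},{"x":-3.2,"y":1.8,"z":1,"roll":0,"gripper":4.8},{"x":-3.2,"y":1.8,"z":3,"roll":0,"gripper":4.8},{"x":-3.2,"y":1.8,"z":4,"roll":0,"gripper":4.8}], force=15)

```text
clock: 15.95
tool_pos: [0.6694, -0.1567, 0.1305]
orientation: [180.0, -0.2, 179.9]
force: [0.3, -0.6, -1.4]
width: 0.0554
grip_force: 15.0
```

```bash
python3 look.py wrist w5
python3 - <<'E'
from h import *
w=cloud(dict(np.load("w5.npz")))
for a,b,r in((.047,.065,.08),):
    m=(w[...,2]>a)&(w[...,2]<b)&(abs(w[...,0]-.67)<r)&(abs(w[...,1]+.156)<r);print(m.sum(),cv2.minEnclosingCircle(w[m][:,:2].astype(np.float32)))
m=(abs(w[...,0]-.67)<.04)&(abs(w[...,1]+.156)<.026)&(w[...,2]>.12)&(w[...,2]<.18);print(np.percentile(w[m][:,2],[5,25,50,75,95]))
E
```

```text
{'clock': np.float64(16.0), 'tool_pos': array([ 0.6691, -0.1567,  0.1294]), 'orientation': array([179.9208,  -0.2417, 179.9343]), 'width': np.float64(0.0556), 'grip_force': np.float64(14.9969), 'qpos': array([-1.868060e+01,  3.913020e+01,  8.524720e+01, -2.500000e-03,
        5.587690e+01, -1.086133e+02]), 'force': array([-1.3657, -0.14  , -1.8784])}
15655 ((0.6706180572509766, -0.15556323528289795), 0.0648026317358017)
[0.12551815 0.1415116  0.15187371 0.16070294 0.16491272]
```

View pics/w5.png

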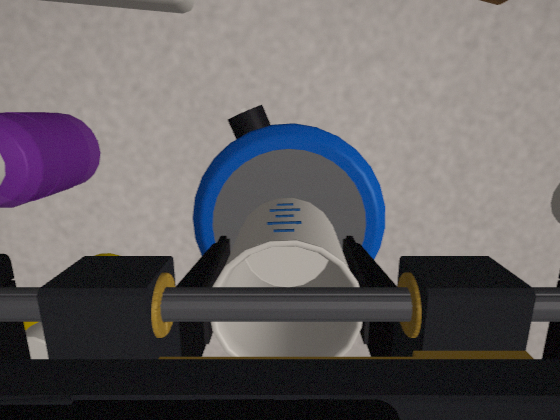

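The beaker hangs upright (286,300) over the stirrer (289,215). I correct by about 1 mm and lower.

>>> send_rows(increments=[{"x":-0.15,"y":0.1,"z":1,"roll":0,"gripper":4.8},{"x":-0.15,"y":0.1,"z":2.2,"roll":0,"gripper":4.8},{"x":-0.15,"y":0.1,"z":3.2,"roll":0,"gripper":4.8},{"x":-0.15,"y":0.1,"z":3.6,"roll":0,"gripper":4.8},{"x":-0.15,"y":0.1,"z":3.6,"roll":0,"gripper":4.8}], force=15)

```text
clock: 16.5
tool_pos: [0.6724, -0.155, 0.0959]
orientation: [180.0, -0.1, -180.0]
force: [-0.1, 0.8, -1.0]
width: 0.0557
grip_force: 15.0
```

>>> send_rows(increments=[{"x":0,"y":0,"z":0,"roll":0,"gripper":5.8},{"x":0,"y":0,"z":0.1,"roll":0,"gripper":6.8},{"x":0,"y":0,"z":0.1,"roll":0,"gripper":9.5},{"x":0,"y":0,"z":0.1,"roll":0,"gripper":9.5},{"x":0,"y":0,"z":0.1,"roll":0,"gripper":9.5}])

```text
clock: 17.0
tool_pos: [0.6728, -0.1551, 0.0959]
orientation: [-180.0, 0.0, -180.0]
force: [0.1, -0.3, -0.1]
width: 0.0846
grip_force: 0.0
```

>>> send_rows(increments=[{"x":0,"y":0,"z":-2,"roll":0,"gripper":9.5},{"x":0,"y":0,"z":-5,"roll":0,"gripper":9.5},{"x":0,"y":0,"z":-8.5,"roll":0,"gripper":9.5},{"x":0,"y":0,"z":-11,"roll":0,"gripper":9.5},{"x":0,"y":0,"z":-12,"roll":0,"gripper":9.5}])

```text
clock: 17.5
tool_pos: [0.6733, -0.1552, 0.2185]
orientation: [-179.9, 0.2, -180.0]
force: [-0.5, -0.6, 0.5]
width: 0.0952
grip_force: 0.0
```

>>> send_rows(increments=[{"x":4,"y":2.2,"z":0,"roll":0,"gripper":9.5},{"x":8.2,"y":4.4,"z":0,"roll":0,"gripper":9.5},{"x":12.4,"y":6.7,"z":0,"roll":0,"gripper":9.5},{"x":16.6,"y":9,"z":0,"roll":0,"gripper":9.5},{"x":20.6,"y":11.2,"z":0,"roll":0,"gripper":9.5}])

```text
clock: 18.0
tool_pos: [0.4643, -0.0422, 0.2148]
orientation: [180.0, -0.1, 180.0]
force: [1.8, 0.2, 0.7]
width: 0.0948
grip_force: 0.0
```

>>> send_rows(increments=[{"x":0,"y":0,"z":1.5,"roll":0,"gripper":9.5},{"x":0,"y":0,"z":4,"roll":0,"gripper":9.5},{"x":0,"y":0,"z":6,"roll":0,"gripper":9.5},{"x":0,"y":0,"z":7,"roll":0,"gripper":9.5},{"x":0,"y":0,"z":7,"roll":0,"gripper":9.5}])

```text
clock: 18.5
tool_pos: [0.466, -0.043, 0.1443]
orientation: [180.0, -0.2, 180.0]
force: [0.5, -0.2, 0.0]
width: 0.0949
grip_force: 0.0
```

```bash
python3 look.py wrist w6; python3 look.py top t6;python3 - <<'E'
from h import *
w=cloud(dict(np.load("w6.npz")))
m=(w[...,2]>.075)&(w[...,2]<.095)&(abs(w[...,0]-.467)<.045)&(abs(w[...,1]+.044)<.04);print(m.sum(),cv2.minEnclosingCircle(w[m][:,:2].astype(np.float32)))
w=cloud(dict(np.load("t6.npz")));print("beaker",circ(w,(360,178),25,.118,.135));
E
```

```text
{'clock': np.float64(18.55), 'tool_pos': array([ 0.4665, -0.0431,  0.1453]), 'orientation': array([ 1.799769e+02, -7.450000e-02,  1.799978e+02]), 'width': np.float64(0.0952), 'grip_force': np.float64(0.0), 'qpos': array([-1.336410e+01,  2.269240e+01,  1.161842e+02,  8.000000e-03,
        4.120120e+01, -1.033679e+02]), 'force': array([-0.2749,  0.003 ,  0.4124])}
{'clock': np.float64(18.6), 'tool_pos': array([ 0.4669, -0.0432,  0.1458]), 'orientation': array([ 1.799948e+02, -2.800000e-03,  1.799993e+02]), 'width': np.float64(0.0952), 'grip_force': np.float64(0.0), 'qpos': array([-1.336660e+01,  2.263930e+01,  1.161539e+02,  6.700000e-03,
        4.121080e+01, -1.033709e+02]), 'force': array([-0.3711, -0.3849,  0.0942])}
7045 ((0.46755456924438477, -0.0438869372010231), 0.030089467763900757)
beaker (134, array([ 0.6715, -0.1538,  0.0288,  0.125 ]), 'mean', array([ 0.6733, -0.1577]), 'ext', array([0.0549, 0.0542]))
```

Beaker is on the stirrer (centre within 2 mm, rim at 0.125–0.127). The jar is at (0.4675, -0.044), directly under the gripper. I descend 8.5 cm and grip.

>>> send_rows(increments=[{"x":0,"y":-0.1,"z":3,"roll":0,"gripper":9.5},{"x":0,"y":-0.1,"z":6,"roll":0,"gripper":9.5},{"x":0,"y":-0.1,"z":8,"roll":0,"gripper":9.5},{"x":0,"y":-0.1,"z":8.5,"roll":0,"gripper":9.5},{"x":0,"y":-0.1,"z":8.5,"roll":0,"gripper":9.5}])

```text
clock: 19.1
tool_pos: [0.4669, -0.0441, 0.0609]
orientation: [180.0, -0.0, -180.0]
force: [0.5, 0.1, -0.2]
width: 0.0952
grip_force: 0.0
```

>>> send_rows(increments=[{"x":0,"y":0,"z":0,"roll":0,"gripper":5},{"x":0,"y":0,"z":0,"roll":0,"gripper":5},{"x":0,"y":0,"z":0,"roll":0,"gripper":5},{"x":0,"y":0,"z":0,"roll":0,"gripper":5},{"x":0,"y":0,"z":0,"roll":0,"gripper":5}], force=25)

```text
clock: 19.6
tool_pos: [0.4668, -0.0441, 0.0609]
orientation: [-180.0, 0.0, -180.0]
force: [-0.5, 1.1, 1.1]
width: 0.0603
grip_force: 0.6
```

>>> send_rows(increments=[{"x":0,"y":0,"z":0,"roll":0,"gripper":5},{"x":0,"y":0,"z":0,"roll":0,"gripper":5},{"x":0,"y":0,"z":0,"roll":0,"gripper":5}], force=25)

```text
clock: 19.9
tool_pos: [0.4668, -0.0441, 0.0609]
orientation: [180.0, 0.0, -180.0]
force: [-1.3, 0.2, 6.3]
width: 0.0593
grip_force: 25.0
```

>>> send_rows(increments=[{"x":0,"y":0,"z":-0.8,"roll":0,"gripper":5},{"x":0,"y":0,"z":-2.5,"roll":0,"gripper":5},{"x":0,"y":0,"z":-5,"roll":0,"gripper":5},{"x":0,"y":0,"z":-7,"roll":0,"gripper":5},{"x":0,"y":0,"z":-7.5,"roll":0,"gripper":5}], force=25)

```text
clock: 20.4
tool_pos: [0.4672, -0.0442, 0.1375]
orientation: [-180.0, 0.2, -180.0]
force: [-0.4, -0.3, -1.6]
width: 0.0595
grip_force: 25.0
```

>>> send_rows(increments=[{"x":0,"y":-3,"z":0,"roll":0,"gripper":5},{"x":0,"y":-7.5,"z":0,"roll":0,"gripper":5},{"x":-0.1,"y":-12,"z":0,"roll":0,"gripper":5},{"x":-0.1,"y":-16.5,"z":0,"roll":0,"gripper":5},{"x":-0.1,"y":-20.5,"z":0,"roll":0,"gripper":5}], force=25)

```text
clock: 20.9
tool_pos: [0.4672, -0.2511, 0.135]
orientation: [180.0, -0.0, 180.0]
force: [1.1, -0.2, -2.4]
width: 0.0599
grip_force: 25.0
```

>>> send_rows(increments=[{"x":0,"y":-2,"z":0,"roll":0,"gripper":5},{"x":0,"y":-2.9,"z":0.5,"roll":0,"gripper":5},{"x":0,"y":-2.9,"z":2,"roll":0,"gripper":5},{"x":0,"y":-2.9,"z":3,"roll":0,"gripper":5},{"x":0,"y":-2.9,"z":3,"roll":0,"gripper":5}], force=25)

```text
clock: 21.4
tool_pos: [0.4671, -0.2768, 0.1039]
orientation: [179.9, -0.1, -180.0]
force: [-0.6, -0.7, -1.4]
width: 0.0597
grip_force: 25.0
```

>>> send_rows(increments=[{"x":-0.1,"y":-0.1,"z":0.6,"roll":0,"gripper":5},{"x":-0.1,"y":-0.1,"z":1.2,"roll":0,"gripper":5},{"x":-0.1,"y":-0.1,"z":1.7,"roll":0,"gripper":5},{"x":-0.1,"y":-0.1,"z":1.7,"roll":0,"gripper":5},{"x":-0.1,"y":-0.1,"z":1.7,"roll":0,"gripper":5}], force=25)

```text
clock: 21.9
tool_pos: [0.4687, -0.2791, 0.0886]
orientation: [180.0, 0.0, -180.0]
force: [-0.1, -0.0, -1.5]
width: 0.0598
grip_force: 25.0
```

>>> send_rows(increments=[{"x":0,"y":0,"z":0.1,"roll":0,"gripper":5},{"x":0,"y":0,"z":0.15,"roll":0,"gripper":5},{"x":0,"y":0,"z":0.15,"roll":0,"gripper":6.3},{"x":0,"y":0,"z":0.15,"roll":0,"gripper":7.5},{"x":0,"y":0,"z":0.15,"roll":0,"gripper":9.5}])

```text
clock: 22.4
tool_pos: [0.4687, -0.2792, 0.0872]
orientation: [-180.0, 0.0, 180.0]
force: [0.3, 0.1, -0.0]
width: 0.0739
grip_force: 0.0
```

>>> send_rows(increments=[{"x":0,"y":0,"z":0,"roll":0,"gripper":9.5},{"x":0,"y":0,"z":0,"roll":0,"gripper":9.5},{"x":0,"y":0,"z":-2,"roll":0,"gripper":9.5},{"x":0,"y":0,"z":-6,"roll":0,"gripper":9.5},{"x":0,"y":0,"z":-10,"roll":0,"gripper":9.5}])

```text
clock: 22.9
tool_pos: [0.4684, -0.2789, 0.1879]
orientation: [179.9, -0.1, -180.0]
force: [-0.7, 0.1, -0.7]
width: 0.0949
grip_force: 0.0
```

>>> send_rows(increments=[{"x":0,"y":4,"z":-3,"roll":0,"gripper":9.5},{"x":0,"y":8.5,"z":-4,"roll":0,"gripper":9.5},{"x":0,"y":13,"z":-4,"roll":0,"gripper":9.5},{"x":0,"y":17.5,"z":-4,"roll":0,"gripper":9.5},{"x":0,"y":22,"z":-4,"roll":0,"gripper":9.5}])

```text
clock: 23.4
tool_pos: [0.4683, -0.0574, 0.2274]
orientation: [-180.0, 0.0, 180.0]
force: [0.8, 0.4, 0.3]
width: 0.0954
grip_force: 0.0
```

```bash
python3 look.py top t7; python3 look.py scene s7
python3 - <<'E'
from h import *
for n,pts in(("t7",[("jar",(410,264),30,.102,.118),("beaker",(360,178),25,.118,.135),("bottle",(209,272),22,.105,.12),("wash",(264,186),14,.05,.12),("meter",(124,224),45,.015,.05)]),("s7",[("jar",(137,225),25,.105,.116),("beaker",(221,265),25,.12,.134),("bottle",(310,160),25,.108,.12)])):
    w=cloud(dict(np.load(n+".npz")))
    for p in pts:print(n,p[0],circ(w,*p[1:]))
E
```

```text
{'clock': np.float64(23.45), 'tool_pos': array([ 0.4675, -0.0526,  0.2274]), 'orientation': array([ 1.799079e+02, -1.730000e-02, -1.799069e+02]), 'width': np.float64(0.0949), 'grip_force': np.float64(0.0), 'qpos': array([-1.451840e+01,  1.591520e+01,  1.105209e+02,  1.053000e-01,
        5.360390e+01, -1.046740e+02]), 'force': array([-1.4095,  2.7671,  0.4493])}
{'clock': np.float64(23.5), 'tool_pos': array([ 0.468 , -0.0551,  0.2274]), 'orientation': array([ 1.799608e+02, -2.900000e-03, -1.797570e+02]), 'width': np.float64(0.0952), 'grip_force': np.float64(0.0), 'qpos': array([-1.477260e+01,  1.597060e+01,  1.104319e+02,  4.610000e-02,
        5.361040e+01, -1.050430e+02]), 'force': array([-0.9742, -1.6448, -0.2658])}
t7 jar (437, array([ 0.4677, -0.2795,  0.0303,  0.1093]), 'mean', array([ 0.468 , -0.2823]), 'ext', array([0.0572, 0.0483]))
t7 beaker (135, array([ 0.6712, -0.154 ,  0.0283,  0.1256]), 'mean', array([ 0.6735, -0.1578]), 'ext', array([0.0546, 0.0546]))
t7 bottle (153, array([0.4543, 0.2006, 0.0154, 0.1116]), 'mean', array([0.4545, 0.2002]), 'ext', array([0.029 , 0.0293]))
t7 wash (295, array([0.6642, 0.077 , 0.0239, 0.0654]), 'mean', array([0.6614, 0.0768]), 'ext', array([0.0447, 0.0441]))
t7 meter (3103, array([0.5737, 0.4243, 0.1021, 0.0359]), 'mean', array([0.5729, 0.4218]), 'ext', array([0.1878, 0.0972]))
s7 jar (427, array([ 0.4707, -0.2787,  0.0314,  0.1097]), 'mean', array([ 0.4728, -0.2798]), 'ext', array([0.0622, 0.0581]))
s7 beaker (196, array([ 0.6736, -0.1545,  0.0291,  0.1252]), 'mean', array([ 0.6713, -0.1539]), 'ext', array([0.0579, 0.0554]))
s7 bottle (78, array([0.4575, 0.198 , 0.0169, 0.1121]), 'mean', array([0.4583, 0.1988]), 'ext', array([0.0336, 0.0278]))
```

View pics/s7.png

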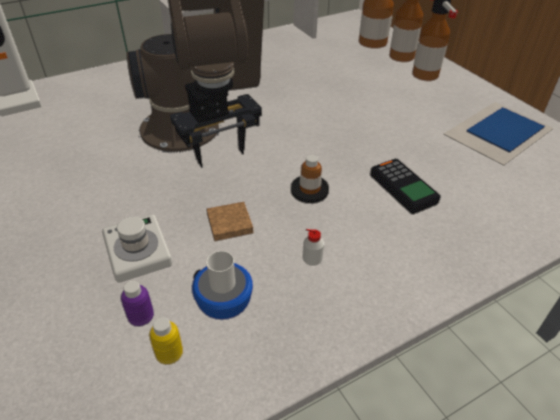

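The picture shows the jar on the pan (132,233), the beaker on the stirrer (221,270) and the bottle in the stand (311,175). All three are upright and within about 3 mm of centre, and the gripper is clear. I'm handing the job in.

```bash
python3 -c "
from station import bot
print(bot.job_done())"
```

```text
the job is handed in; nothing more can be done
None
```

I handed the job in at about 23.5 s: the beaker is on the stirrer, the jar on the balance pan (after parking on the cork) and the amber bottle in the rubber stand; the last images show each upright and within about 3 mm of centre, the wash bottle and pH meter unmoved, and no verdict came back.

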